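# Stock, lock and arm the counter display case

## Task

Stand all the white, red-banded gift boxes and tins on the counter upright in the open bay of the display case and slide its clear cover fully shut. Then lock it: put the yellow key's blade in the slot of the brass cam, turn it a quarter turn clockwise until it seats, and stand the key back in its stand. Last, arm the alarm by pressing the orange roller lever of the switch down just until it clicks, without overtravelling it, and let it spring back; leave the other things on the counter alone.

Things in the scene. Friction and masses are not known exactly. Their poses are not given: they have to be found in the camera images.
- case_in (a point): Fixed wooden display case, placed differently each time. Its front part is an open bay, 224 (x) x 244 (y) mm inside; this point is the centre of its blue floor, 15 mm above the counter; x points to the back of the case, away from the robot, y left, z up. Walls 8 mm thick, tops 90 mm above the counter. The rear bay, under fixed clear plastic, is not used.
- cover (a joint): Position in m of the clear sliding cover: 0 shut over the bay, 0.21 fully back; starts at 0.195 or more. Slides along the case's x with about 2 N friction and stays where left. 6 mm thick, on the wall tops, aluminium rim; its front edge is 17 mm in front of its handle's middle.
- cover_handle (a point): Centre of the cover's black upright handle plate: 12 mm thick (x), 70 mm wide (y), 44 mm tall (z); its foot, on the cover, is 22 mm below this point (96 mm above the counter). Moves with the cover; axes as the case's. When shut it lies at x = -0.100, y = 0 of the case.
- slot (a point): Brass cam, a 48 mm square, 16 mm tall, on a grey post at the case's right side. This point: centre of its top face, 106 mm above the counter. The slot runs along this point's x (turns with the cam): 36 mm long, 9 mm wide, 16 mm deep, bevelled mouth. A red tongue sticks out along -x: to the front of the case when unlocked, inward over the cover when locked.
- cam (a joint): Angle of the cam lock in rad: 0 unlocked, grows clockwise seen from above to a hard stop at 1.571 (seated). Starts at 0 to 0.15. Takes about 0.06 N m, no spring, stays where left. Locked counts from 1.40. The cam lags up to 0.2 rad behind the key, as the blade has play in the slot.
- key_grip (a point): Centre of the lock key's yellow handle (44 along x, 14 thick along y, 46 mm tall); the key stands blade down in its stand; grip across y. Below: shank 16 mm across, dark collar 40 mm across with underside 45 mm below this point, flat blade 30 (x) x 4 (y) mm ending 73 mm below it. 0.12 kg. Blade at the slot's bottom: this point is 57 mm above the slot's top.
- key_tip (a point): End of the key's blade, on the key's axis, 73 mm below key_grip; same axes.
- stand_top (a point): Key stand, a fixed dark wooden block 85 (x) x 65 (y) x 45 mm, placed differently each time. This point: centre of its top face, over a pocket 40 (x) x 14 (y) mm, 34 mm deep. With the key in it the collar rests on the top face, key_grip is 45 mm above this point and the blade lies along the stand's x.
- roller_lever (a joint): Angle in rad of the sprung roller lever: 0 at rest, grows as the roller is pressed down. Clicks at 0.22 rad (roller about 12.5 mm down, about 5.7 N); beyond 0.36 rad (about 21 mm down, 8.4 N) it is overtravelled and damaged. Springs back by itself.
- roller_top (a point): Top of the orange roller (18 mm across, 20 wide along y) on the free end of the steel lever of the grey alarm switch box (100 x 50 x 62 mm, fixed, placed differently each time). At rest 107 mm above the counter; the lever's pivot is 55 mm to -x and 33 mm below. Moves and tilts with the lever; at rest its axes are the box's.
- box_a_mid (a point): Centre of a white gift box with a red band and a cream top, 64 (x) x 52 (y) x 50 mm tall (z), 0.16 kg, upright. Part of the goods, sometimes absent.
- box_b_mid (a point): Centre of a white gift box with a red band and a brass-coloured top, 64 (x) x 52 (y) x 50 mm tall (z), 0.16 kg, upright. Part of the goods, sometimes absent.
- tin_a_mid (a point): Centre of a round white tin with a red band and a brass-coloured top, 58 mm across, 48 mm tall, 0.18 kg, upright. Part of the goods, sometimes absent.
- tin_b_mid (a point): Centre of a round white tin with a red band and a silver top, 58 mm across, 48 mm tall, 0.18 kg, upright. Part of the goods, sometimes absent.
- spray: Bystander, to be left alone: amber glass bottle, 48 mm across, 120 mm tall, black cap; origin at the centre of its underside.
- mug: Bystander, to be left alone: blue ceramic mug, 80 mm across, 90 mm tall; origin at the centre of its underside.
- calculator: Bystander, to be left alone: black desk calculator lying flat, 140 x 80 x 16 mm; origin at the centre of its underside.
- candle: Bystander, to be left alone: round terracotta candle jar, 68 mm across, 70 mm tall; origin at the centre of its underside.
- tape: Bystander, to be left alone: blue tape dispenser, 140 x 50 mm, 80 mm tall; origin at the centre of its underside.
- stapler: Bystander, to be left alone: red stapler, 130 x 34 mm, 40 mm tall; origin at the centre of its underside.

How it is judged:
On the way, in this order (a step that is already met when the one before it is completed fails the run):
1. all the goods present stand in the bay and the cover is shut over them (x of box_a_mid in the frame of case_in between -0.1 and 0.1 m and y of box_a_mid in the frame of case_in between -0.11 and 0.11 m and z of box_a_mid in the frame of case_in between 0.015 and 0.035 m and angle between each of box_a_mid, box_b_mid, tin_a_mid, tin_b_mid's own z axis and vertical below 0.2 rad and x of box_b_mid in the frame of case_in between -0.1 and 0.1 m and y of box_b_mid in the frame of case_in between -0.11 and 0.11 m and z of box_b_mid in the frame of case_in between 0.015 and 0.035 m and x of tin_a_mid in the frame of case_in between -0.1 and 0.1 m and y of tin_a_mid in the frame of case_in between -0.11 and 0.11 m and z of tin_a_mid in the frame of case_in between 0.015 and 0.034 m and x of tin_b_mid in the frame of case_in between -0.1 and 0.1 m and y of tin_b_mid in the frame of case_in between -0.11 and 0.11 m and z of tin_b_mid in the frame of case_in between 0.015 and 0.034 m and value of joint cover below 0.008 m), for 0.2 s.
2. the key's blade is in the slot of the still unlocked cam, the cover shut (horizontal distance between key_tip and slot below 0.008 m and z of key_tip in the frame of slot below -0.007 m and angle between key_grip's own z axis and vertical below 0.25 rad and value of joint cover below 0.008 m and value of joint cam below 0.6 rad), for 0.1 s.
3. the cam is turned home with the key's blade in its slot, the cover shut (horizontal distance between key_tip and slot below 0.008 m and z of key_tip in the frame of slot below -0.007 m and angle between key_grip's own z axis and vertical below 0.25 rad and value of joint cover below 0.008 m and value of joint cam above 1.4 rad), for 0.2 s.
4. the key stands in its stand again (horizontal distance between key_grip and stand_top below 0.012 m and z of key_tip in the frame of stand_top below -0.018 m and angle between key_grip's own z axis and vertical below 0.2 rad and value of joint cam above 1.4 rad), for 0.2 s.
5. the roller lever is pressed until the switch clicks (value of joint roller_lever above 0.22 rad and value of joint cam above 1.4 rad), for 0.1 s.
At the end, for the whole second after the job is handed in: Goods upright (0.2 rad) on the bay floor, cover shut within 8 mm, cam at 1.40 rad or more, key upright (0.2 rad) in its stand within 12 mm of the middle with its blade 18 mm or more below the stand's top, roller lever sprung back (under 0.05 rad) (all of step 1 and all of step 4 and value of joint roller_lever below 0.05 rad); the robot touches nothing.
It fails at once if the roller lever is overtravelled, beyond 0.36 rad (value of joint roller_lever above 0.36 rad).
It fails at once if a bystander is pushed more than 50 mm or knocked over (distance of any of spray, mug, calculator, candle, tape, stapler from where it was at the start of the episode above 0.05 m or angle between any of spray, mug, calculator, candle, tape, stapler's own z axis and vertical above 0.6 rad).
Of box_a, box_b, tin_a, tin_b only 2 to 4 are there at a start; the rules pass over those that are not, and their reading is None.
At some moment in a run one of box_a, box_b, tin_a, tin_b may be knocked a few centimetres aside while the robot is not near it.
It also fails if it takes over 210 s, if anything falls off the work surface, if the arm or the gripper's body presses on something with over 40 N, if the wrist force passes 120 N, or if a joint passes its speed limit or range.

## Robot

A 7-joint arm with a two-finger parallel gripper is mounted at the origin on the work surface. World frame = base frame: x ahead of the robot, y to its left, z up, the work surface at z = 0. Lengths are in m, angles in rad, forces in N, time in s.
With the tool pointing down it reaches from about 0.425 to 0.95 m from the base axis. Payload 16.7 kg.
Tool frame: the origin (TCP) lies at the very end of the fingers, on their centre line; the grasp point (between the pads) lies 19 mm behind it; z points along the fingers, y is the direction in which the jaws open and shut (so a half turn about z gives the same grasp; the last joint's range is limited). The gripper opens to 94 mm and grips with 3 to 60 N. Pads are 16 mm wide; open, the fingers measure 119 mm over their backs; the gripper's body (75 mm by 177 mm) begins 78 mm behind the grasp point.
Start: joints at [-1.256, 0.426, 0.074, 1.606, -0.034, 1.111, -0.067], TCP at [0.303, 0.603, 0.205] pointing down, gripper open.
Joint ranges: [-2.85, 2.85], [-0.5, 2.14], [-1.23, 1.37], [0.21, 2.46], [-1.02, 4.16], [0.16, 2.05], [-2.73, 2.73]. Speed limits (rad/s): [1.89, 1.89, 2.39, 2.39, 3.01, 3.01, 3.01].

## Interface

Orientations are given as a unit quaternion [x, y, z, w].
In Python, from bench import ctrl, imaging gives the robot as it stands.
- The arm moves only by the shell command python3 -m inch 'ROWS' [FORCE]. ROWS is a JSON object of lists of equal length, an entry for each row: "delta_pos": the shift along the world's x, y, z in units of 30 mm (1.0 is 30 mm), a list of three; "twist": the turn about the world's z in degrees; "grip": the opening in per cent of the stroke, from 0 (shut) to 100 (fully open). A call has 1 to 12 rows; each row shifts and turns the pose as measured when the row begins; what a row does not reach is not made up. A row lasts 1/10 s, in which the tool goes at most 50 mm and 8.59 degrees, less where a joint would pass 70% of its speed; a pose out of reach is approached as far as the arm can. A call is refused whole if a number of a shift passes 1 or a number of a turn 8.59, either way. A call with a gripper value outside its range is refused whole. The fingers move at their own pace and stop on an object; FORCE is the grip in N (left out, the last holds). Time passes only in rows, so rows that do not move let the fingers close. It gives the time, the measured TCP pose, the force and the opening at its end, in the units of the state.
- ctrl.get_state(): the state, without advancing time (a new reading comes with each control period).
- imaging.grab_frame(name): name is "scene" or "top"; returns a dict with "pixels" (420x560x3 uint8, red, green, blue), "range_z" (420x560 float32, m along the optical axis (not along the pixel's ray), 0 where there is no reading), "fx", "fy", "cx", "cy" (pixels), "D" ([k1, k2, p1, p2, k3] as OpenCV has them; the pictures are not rectified), "extrinsics" (4x4, takes a point from world to camera coordinates). Camera axes: x right, y up, looking along -z (the intrinsics and any distortion apply to the point x, -y, -z); pixel columns grow to the right and rows downward; lengths in m; the calibration is good to about 2 mm. A picture is of the moment at which its call begins.
- ctrl.finish_job(): hands the job in, once; it reports no verdict.
The state is a dict: "t": time; "q": joint angles; "joint_velocities": joint speeds; "effort": joint torques, N m; "tcp_pos": TCP position; "ee_rot": TCP orientation; "wrist_force": force on the tool from outside, world axes, zero at the start; "wrist_torque": the same for the moment, N m; "width": finger opening in m.
Only numpy, scipy, OpenCV 4.12 (cv2) and the standard library are available. Lean on these libraries where they do the work, as an engineer would, in place of code of your own. Each camera call takes 0.05 s, during which the arm holds its last target. There are 200 camera calls.

## Working session

There is one attempt and no reset: what is moved stays moved. The work goes in short steps, Python scripts to look and compute and a shell command to move; the robot and the scene stay as the last step left them, time stands still between calls to the robot, and variables do not carry over. Pictures are saved under pics/ and viewed, about 12 in all and at most 16, crops included, and the job is handed in when it is done.

```bash
mkdir -p pics; ls
cat > h.py <<'E'
import numpy as np, cv2
from bench import ctrl, imaging
def grab(n):
    f=imaging.grab_frame(n); np.savez(f'{n}.npz',**{k:np.array(v) for k,v in f.items()}); return f
def load(n): return dict(np.load(f'{n}.npz'))
def K(f): return np.array([[f['fx'],0,f['cx']],[0,f['fy'],f['cy']],[0,0,1]],float)
def rays(f,uv):
    n=cv2.undistortPoints(np.array(uv,float).reshape(-1,1,2),K(f),np.array(f['D'],float)).reshape(-1,2)
    d=np.c_[n[:,0],-n[:,1],-np.ones(len(n))]
    E=np.array(f['extrinsics']); R=E[:3,:3]; return -R.T@E[:3,3], d@R
def plane(f,uv,z):
    o,d=rays(f,uv); return o+d*((z-o[2])/d[:,2])[:,None]
def cloud(f):
    h,w=f['range_z'].shape; u,v=np.meshgrid(np.arange(w),np.arange(h))
    o,d=rays(f,np.c_[u.ravel(),v.ravel()]); return (o+d*f['range_z'].reshape(-1,1)).reshape(h,w,3)
def save(f,name,crop=None,s=1):
    p=f['pixels'][:,:,::-1]
    if crop: x0,y0,x1,y1=crop; p=p[y0:y1,x0:x1]
    cv2.imwrite('pics/'+name,cv2.resize(np.ascontiguousarray(p),None,fx=s,fy=s,interpolation=cv2.INTER_CUBIC))
def st():
    s=ctrl.get_state(); R=cv2.Rodrigues(np.zeros(3))[0]
    from scipy.spatial.transform import Rotation as Q
    M=Q.from_quat(s['ee_rot']).as_matrix(); y=M[:,1]
    print('t%.2f'%s['t'],'tcp',np.round(s['tcp_pos'],4),'jaw yaw %.1f'%np.degrees(np.arctan2(y[1],y[0])),'tilt %.2f'%np.degrees(np.arccos(-M[2,2])),'w%.4f'%s['width'],'F',np.round(s['wrist_force'],1),'q6 %.2f'%s['q'][6])
E
python3 - <<'E'
from h import *
for n in ('scene','top'):
    f=grab(n); save(f,n+'0.png',None,1.4); E=f['extrinsics']; print(n,rays(f,[[280,210]]))
st()
E
```

```text
pics
scene (array([1.20534368, 0.00935193, 0.88657272]), array([[-0.66453824, -0.04298926, -0.74619929]]))
top (array([ 0.36347885, -0.06622499,  1.57456894]), array([[ 0.12180207, -0.00184701, -0.99256024]]))
t0.10 tcp [0.3024 0.603  0.2048] jaw yaw 63.4 tilt 0.06 w0.0942 F [0.8 0.4 0.3] q6 -0.07
```

View pics/scene0.png

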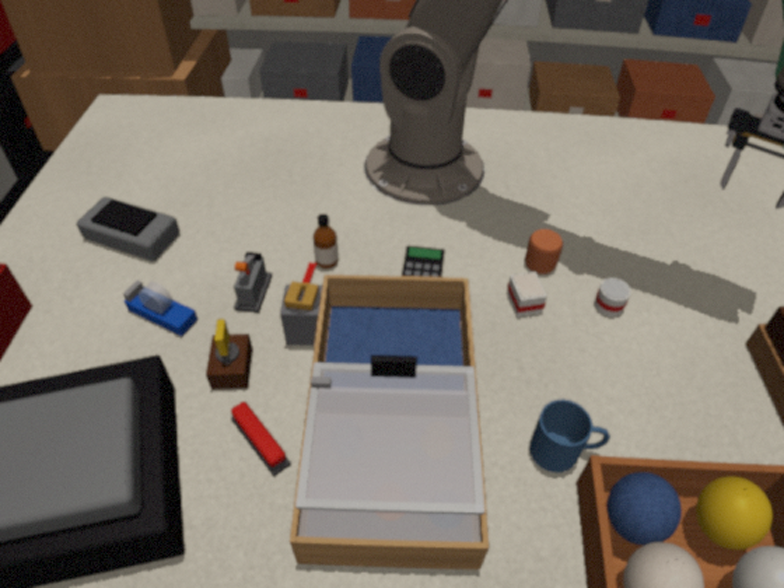

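View pics/top0.png

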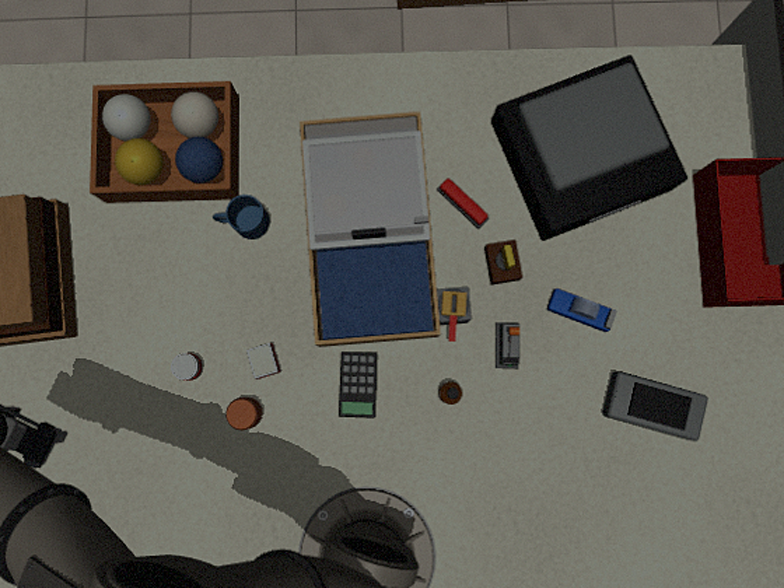

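The scene holds two goods: a cream-topped box at about (263,361) and a silver-topped tin at (185,366) in the top view. The case is slightly yawed. Slot is at (455,303), stand and key at (503,260), roller at (514,331). Next I turn these into positions.

```bash
cat > m.py <<'E'
from h import *
f=load('top'); C=cloud(f); hsv=cv2.cvtColor(f['pixels'],cv2.COLOR_RGB2HSV)
H,S,V=[hsv[:,:,i].astype(int) for i in range(3)]
def blob(mask,box,z=None,name=''):
    m=np.zeros(mask.shape,np.uint8); x0,y0,x1,y1=[int(b/1.4) for b in box]; m[y0:y1,x0:x1]=mask[y0:y1,x0:x1]
    n,l,s,c=cv2.connectedComponentsWithStats(m); 
    if n<2: print(name,'none'); return
    i=1+np.argmax(s[1:,4]); mm=(l==i); zz=np.nanmedian(C[mm][:,2]) 
    cnt=cv2.findContours(mm.astype(np.uint8),cv2.RETR_EXTERNAL,cv2.CHAIN_APPROX_NONE)[0][0].reshape(-1,2)
    P=plane(f,cnt,z if z else zz)[:,:2].astype(np.float32)
    r=cv2.minAreaRect(P); a=cv2.boxPoints(r); e=a[1]-a[0],a[2]-a[1]; L=max(e,key=np.linalg.norm)
    print(name,'n',s[i,4],'z %.4f'%zz,'c',np.round(r[0],4),'size',np.round(r[1],4),'long yaw %.1f'%(np.degrees(np.arctan2(L[1],L[0]))%180),'cen',np.round(plane(f,c[i:i+1],z if z else zz)[0,:2],4))
    return P,r
white=(S<70)&(V>120); Z=C[:,:,2]
blob((Z>.035)&(Z<.06),(235,330,290,390),.05,'box')
blob((Z>.035)&(Z<.06),(160,340,215,390),.048,'tin')
blob((H>100)&(H<125)&(S>100),(300,230,445,350),.015,'floor')
blob((H>12)&(H<35)&(S>90)&(Z>.095),(430,280,475,320),.106,'cam')
blob(((H<8)|(H>172))&(S>130),(435,305,470,345),.1,'tongue')
blob((H>20)&(H<35)&(S>140)&(V>100),(485,235,525,285),.113,'key')
blob((Z>.03)&(Z<.06),(475,230,530,290),.045,'stand')
blob((H>3)&(H<20)&(S>140)&(V>100),(495,315,525,345),.1,'roller')
blob((Z>.05)&(Z<.075),(485,310,530,375),.062,'switch')
blob((V<50)&(Z>.1),(340,220,400,245),.14,'handle')
blob((Z>.075)&(Z<.1)&(H>8)&(H<25)&(S>70),(290,100,450,350),.09,'walls')
E
python3 m.py
python3 - <<'E'
from h import *
save(load('top'),'topz.png',(300,155,390,275),6)
E
```

```text
box n 401 z 0.0497 c [0.4177 0.2076] size [0.0647 0.0554] long yaw 15.7 cen [0.4176 0.2084]
tin n 311 z 0.0483 c [0.4092 0.3744] size [0.0576 0.0564] long yaw 26.7 cen [0.4094 0.3741]
floor n 4950 z 0.0149 c [ 0.566  -0.0298] size [0.1973 0.2369] long yaw 93.2 cen [ 0.565  -0.0299]
cam n 251 z 0.1059 c [ 0.5216 -0.1945] size [0.0459 0.0492] long yaw 178.0 cen [ 0.5219 -0.1947]
tongue n 88 z 0.1030 c [ 0.4719 -0.1903] size [0.0172 0.0518] long yaw 177.9 cen [ 0.4735 -0.1895]
key n 63 z 0.1131 c [ 0.6183 -0.3121] size [0.0416 0.0125] long yaw 9.8 cen [ 0.618 -0.312]
stand n 516 z 0.0448 c [ 0.6174 -0.3113] size [0.0868 0.0682] long yaw 7.7 cen [ 0.6153 -0.3095]
roller n 28 z 0.1066 c [ 0.4627 -0.3175] size [0.0145 0.0115] long yaw 88.4 cen [ 0.4623 -0.3171]
switch n 242 z 0.0621 c [ 0.4391 -0.3155] size [0.0353 0.0827] long yaw 177.4 cen [ 0.4355 -0.3123]
handle n 151 z 0.1374 c [ 0.6651 -0.0243] size [0.0185 0.068 ] long yaw 93.3 cen [ 0.6652 -0.0245]
walls n 624 z 0.0896 c [ 0.5521 -0.0315] size [0.1998 0.2596] long yaw 93.2 cen [ 0.5122 -0.0259]
```

View pics/topz.png

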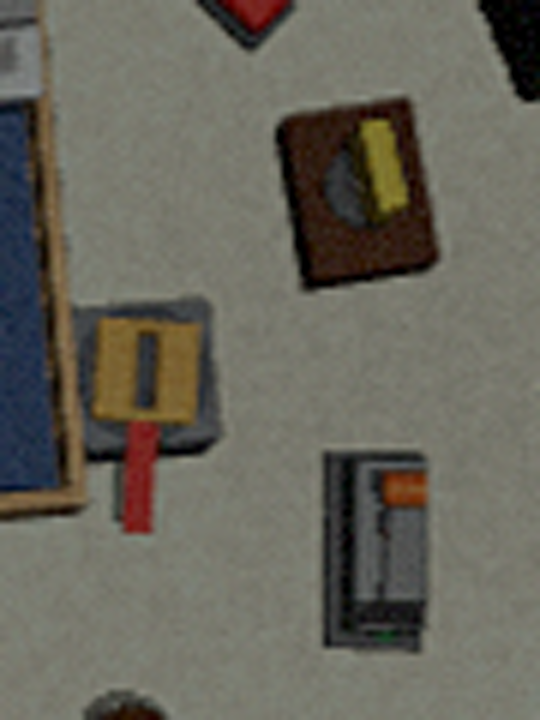

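```bash
python3 -m inch '{"delta_pos":[[0.45,-0.95,0],[0.45,-0.95,0],[0.45,-0.95,0],[0.45,-0.95,0],[0.45,-0.95,0],[0.45,-0.95,0],[0.45,-0.95,0],[0.45,-0.95,0],[0,0,0]],"twist":[5,5,5,5,5,5,0,0,0],"grip":[100,100,100,100,100,100,100,100,100]}' 30; python3 -c "
from h import *
st()"
```

```text
t: 1.0
tcp_pos: [0.4106, 0.3646, 0.2011]
ee_rot: [-0.042, 0.999, -0.004, -0.001]
wrist_force: [0.3, 0.4, 0.8]
width: 0.0942
t1.00 tcp [0.4106 0.3646 0.2011] jaw yaw 94.8 tilt 0.43 w0.0942 F [0.3 0.4 0.8] q6 0.82
```

```bash
python3 -m inch '{"delta_pos":[[-0.05,0.32,0],[0,0,0],[0,0,-0.9],[0,0,-0.9],[0,0,-0.9],[0,0,-0.9],[0,0,-0.9],[0,0,-0.9],[0,0,-0.9],[0,0,0]],"twist":[-1.5,0,0,0,0,0,0,0,0,0],"grip":[100,100,100,100,100,100,100,100,100,100]}'; python3 -c "
from h import *
st()"
```

```text
t: 2.0
tcp_pos: [0.4062, 0.3764, 0.0053]
ee_rot: [-0.034, 0.999, -0.003, -0.001]
wrist_force: [-0.0, -1.3, 0.4]
width: 0.0942
t2.00 tcp [0.4062 0.3764 0.0053] jaw yaw 93.9 tilt 0.35 w0.0942 F [-0.  -1.3  0.4] q6 0.80
```

```bash
python3 -m inch '{"delta_pos":[[0.1,-0.05,0.15],[0,0,0],[0,0,0],[0,0,0],[0,0,0],[0,0,0],[0,0,0.8],[0,0,0.9],[0,0,0.9],[0,0,0.9],[0,0,0.9],[0,0,0.9]],"twist":[0,0,0,0,0,0,0,0,0,0,0,0],"grip":[100,50,50,50,50,50,50,50,50,50,50,50]}' 20; python3 -m inch '{"delta_pos":[[0.35,-1,0],[0.35,-1,0],[0.35,-1,0],[0.35,-1,0],[0.35,-1,0],[0.35,-1,0],[0.35,-1,0],[0.35,-1,0],[0.35,-1,0],[0.35,-1,0],[0.35,-1,0],[0.35,-1,0]],"twist":[0,0,0,0,0,0,0,0,0,0,0,0],"grip":[50,50,50,50,50,50,50,50,50,50,50,50]}';python3 -c "
from h import *
st()"
```

```text
t: 3.2
tcp_pos: [0.4081, 0.3742, 0.1765]
ee_rot: [-0.035, 0.999, -0.003, -0.002]
wrist_force: [-0.7, 0.1, -1.3]
width: 0.0578
t: 4.4
tcp_pos: [0.535, 0.0056, 0.1823]
ee_rot: [-0.039, 0.999, 0.0, 0.0]
wrist_force: [1.3, 1.5, -1.8]
width: 0.0577
t4.40 tcp [0.535  0.0056 0.1823] jaw yaw 94.5 tilt 0.07 w0.0577 F [ 1.3  1.5 -1.8] q6 1.60
```

```bash
python3 -m inch '{"delta_pos":[[0.22,-0.95,0],[0.22,-0.95,0],[0.22,-0.9,0],[0,0,0],[0,0,-0.9],[0,0,-0.9],[0,0,-0.9],[0,0,-0.9],[0,0,-0.6],[0,0,0],[0,0,0]],"twist":[-1,0,0,0,0,0,0,0,0,0,0],"grip":[50,50,50,50,50,50,50,50,50,50,50]}';python3 -c "
from h import *
st()"
```

```text
t: 5.5
tcp_pos: [0.5545, -0.0843, 0.0535]
ee_rot: [-0.027, 1.0, 0.001, 0.001]
wrist_force: [0.8, -0.6, -1.9]
width: 0.0574
t5.50 tcp [ 0.5545 -0.0843  0.0535] jaw yaw 93.1 tilt 0.16 w0.0574 F [ 0.8 -0.6 -1.9] q6 1.84
```

```bash
python3 -m inch '{"delta_pos":[[0,0,-0.45],[0,0,-0.4],[0,0,0],[0,0,0],[0,0,0],[0,0,0],[0,0,0.7],[0,0,0.9],[0,0,0.9],[0,0,0.9],[0,0,0.9],[0,0,0.9]],"twist":[0,0,0,0,0,0,0,0,0,0,0,0],"grip":[50,50,50,72,72,72,72,72,72,72,72,72]}';python3 -m inch '{"delta_pos":[[-0.45,0.95,0],[-0.45,0.95,0],[-0.45,0.95,0],[-0.45,0.95,0],[-0.45,0.95,0],[-0.45,0.95,0],[-0.45,0.95,0],[-0.45,0.95,0],[-0.45,0.95,0],[0,0,0]],"twist":[0,0,0,2,2,2,2,2,2,0],"grip":[72,72,72,72,72,72,100,100,100,100]}';python3 -c "
from h import *
st()
f=grab('top');save(f,'top1.png',(80,150,330,310),3)
"; python3 m.py | head -1
```

```text
t: 6.7
tcp_pos: [0.5542, -0.0841, 0.1892]
ee_rot: [-0.027, 1.0, 0.001, 0.002]
wrist_force: [0.5, -0.4, -0.4]
width: 0.0678
t: 7.7
tcp_pos: [0.4304, 0.1796, 0.199]
ee_rot: [-0.134, 0.991, 0.003, 0.01]
wrist_force: [-1.0, -0.6, 0.2]
width: 0.0931
t7.70 tcp [0.4304 0.1796 0.199 ] jaw yaw 105.4 tilt 1.18 w0.0931 F [-1.  -0.6  0.2] q6 1.31
box none
```

View pics/top1.png

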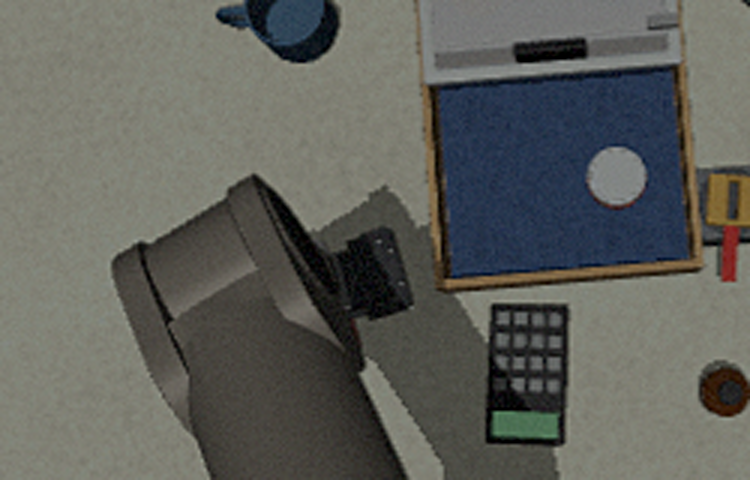

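The tin stands in the bay at crop (616,176). The arm hides the box from above, so I check it in the scene view.

```bash
cat > b.py <<'E'
from h import *
def box(f):
    C=cloud(f); m=((abs(C[:,:,2]-.05)<.006)&(abs(C[:,:,0]-.42)<.09)&(abs(C[:,:,1]-.21)<.09)).astype(np.uint8)
    n,l,s,c=cv2.connectedComponentsWithStats(m); i=1+np.argmax(s[1:,4]); P=plane(f,np.argwhere(l==i)[:,::-1],.05)[:,:2]
    r=cv2.minAreaRect(P.astype(np.float32)); print(s[i,4],np.round(P.mean(0),4),np.round(r,3) if 0 else r)
box(load('scene')); box(grab('scene'))
E
python3 b.py
```

```text
388 [0.4198 0.2123] ((0.42031413316726685, 0.21230992674827576), (0.06865198165178299, 0.054350845515728), 16.239328384399414)
383 [0.4196 0.212 ] ((0.4195154011249542, 0.2118082493543625), (0.06683769822120667, 0.0548674501478672), 16.23932647705078)
```

```bash
python3 -m inch '{"delta_pos":[[-0.2,0.5,0],[-0.2,0.5,0],[0,0,-0.9],[0,0,-0.9],[0,0,-0.9],[0,0,-0.9],[0,0,-0.6],[0,0,0]],"twist":[0.5,0,0,0,0,0,0,0],"grip":[100,100,100,100,100,100,100,100]}';python3 -c "
from h import *
st()"
```

```text
t: 8.6
tcp_pos: [0.4225, 0.2057, 0.0707]
ee_rot: [-0.13, 0.991, 0.003, 0.012]
wrist_force: [-0.5, 1.0, -1.0]
width: 0.094
t8.60 tcp [0.4225 0.2057 0.0707] jaw yaw 105.0 tilt 1.49 w0.0940 F [-0.5  1.  -1. ] q6 1.27
```

```bash
python3 -m inch '{"delta_pos":[[-0.12,0.1,-0.7],[0,0,-0.7],[0,0,-0.5],[0,0,0],[0,0,0],[0,0,0],[0,0,0],[0,0,0],[0,0,0.8],[0,0,0.9],[0,0,0.9],[0,0,0.9]],"twist":[0.5,0,0,0,0,0,0,0,0,0,0,0],"grip":[100,100,100,100,45,45,45,45,45,45,45,45]}' 20;python3 -c "
from h import *
st()"
```

```text
t: 9.8
tcp_pos: [0.4219, 0.2088, 0.126]
ee_rot: [-0.132, 0.991, 0.004, 0.014]
wrist_force: [0.5, 0.0, 0.0]
width: 0.0425
t9.80 tcp [0.4219 0.2088 0.126 ] jaw yaw 105.2 tilt 1.68 w0.0425 F [0.5 0.  0. ] q6 1.25
```

Run:
```python
from h import *
f=grab('scene'); save(f,'s2.png',(280,100,480,250),4)
C=cloud(f)
import b
```

```text
394 [0.4199 0.2123] ((0.41941389441490173, 0.2123870849609375), (0.06687992066144943, 0.05628368258476257), 15.913191795349121)
384 [0.4194 0.2126] ((0.4191206097602844, 0.21262894570827484), (0.06668303161859512, 0.05564212054014206), 15.333706855773926)
```

View pics/s2.png

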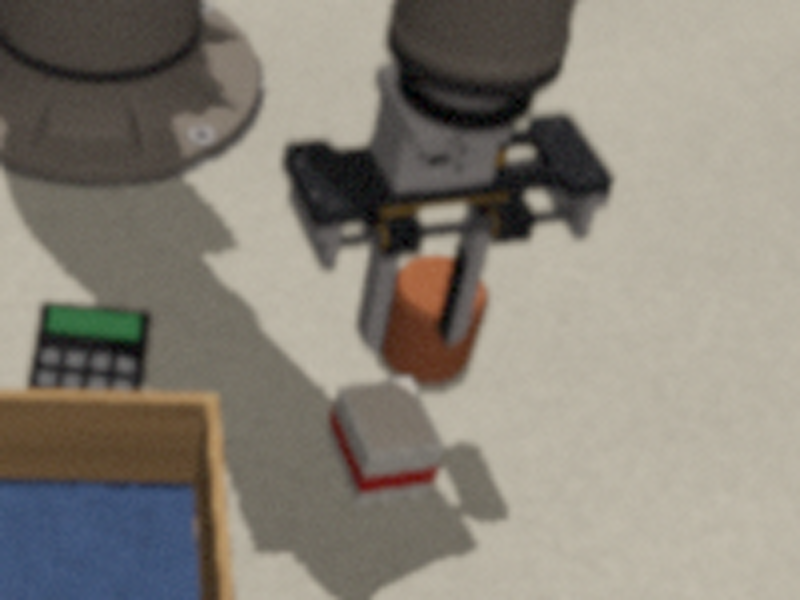

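The box (crop 385,435) is untouched and the fingers closed on nothing. I redo this with a check at depth.

```bash
python3 -m inch '{"delta_pos":[[-0.05,0.05,0],[0,0,0],[0,0,0],[0,0,0],[0,0,-0.7],[0,0,-0.8],[0,0,-0.8],[0,0,0]],"twist":[0.5,0,0,0,0,0,0,0],"grip":[100,100,100,100,100,100,100,100]}' ;python3 -c "
from h import *
st()"
python3 -m inch '{"delta_pos":[[0,0,-0.7],[0,0,-0.5],[0,0,0]],"twist":[0,0,0],"grip":[100,100,100]}' ;python3 -c "
from h import *
st(); print(ctrl.get_state()['q'])"
```

```text
t: 10.7
tcp_pos: [0.4208, 0.2108, 0.0547]
ee_rot: [-0.137, 0.99, 0.005, 0.015]
wrist_force: [0.0, 0.4, 0.7]
width: 0.0938
t10.70 tcp [0.4208 0.2108 0.0547] jaw yaw 105.7 tilt 1.85 w0.0938 F [0.  0.4 0.7] q6 1.27
t: 11.0
tcp_pos: [0.4211, 0.2108, 0.0189]
ee_rot: [-0.136, 0.991, 0.005, 0.015]
wrist_force: [0.3, 0.3, -0.3]
width: 0.0939
t11.00 tcp [0.4211 0.2108 0.0189] jaw yaw 105.7 tilt 1.79 w0.0939 F [ 0.3  0.3 -0.3] q6 1.28
[-0.66672544  0.35917686  0.07189054  2.23070938 -0.04044856  0.52208343
  1.2795365 ]
```

```bash
python3 -m inch '{"delta_pos":[[-0.05,0,-0.25],[0,0,0],[0,0,0],[0,0,0],[0,0,0],[0,0,0],[0,0,0],[0,0,0]],"twist":[0,0,0,0,0,0,0,0],"grip":[100,30,30,30,30,30,30,30]}' 30 ;python3 -c "
from h import *
st()"
```

```text
t: 11.8
tcp_pos: [0.4212, 0.2119, 0.0146]
ee_rot: [-0.136, 0.991, 0.006, 0.017]
wrist_force: [-0.0, 0.2, -1.2]
width: 0.0519
t11.80 tcp [0.4212 0.2119 0.0146] jaw yaw 105.7 tilt 2.01 w0.0519 F [-0.   0.2 -1.2] q6 1.28
```

```bash
python3 -m inch '{"delta_pos":[[0,0,0.5],[0,0,0.8],[0,0,0.9],[0,0,0.9],[0,0,0.9],[0,0,0.9],[0,0,0.4],[0,0,0]],"twist":[0,0,0,0,0,0,0,0],"grip":[30,30,30,30,30,30,30,30]}' ; python3 -m inch '{"delta_pos":[[0.6,-0.9,0],[0.6,-0.9,0],[0.6,-0.9,0],[0.6,-0.9,0],[0.6,-0.9,0],[0.6,-0.9,0],[0.6,-0.9,0],[0,0,0]],"twist":[-2,-2,-2,-2,-2,-2,0,0],"grip":[30,30,30,30,30,30,30,30]}';python3 -c "
from h import *
st()"
```

```text
t: 12.6
tcp_pos: [0.4188, 0.2101, 0.1786]
ee_rot: [-0.136, 0.991, 0.005, 0.015]
wrist_force: [0.5, -0.6, -1.5]
width: 0.0517
t: 13.4
tcp_pos: [0.5453, 0.0129, 0.1714]
ee_rot: [-0.03, 0.999, 0.001, 0.012]
wrist_force: [-0.1, -0.3, -1.5]
width: 0.0519
t13.40 tcp [0.5453 0.0129 0.1714] jaw yaw 93.4 tilt 1.41 w0.0519 F [-0.1 -0.3 -1.5] q6 1.57
```

```bash
python3 -m inch '{"delta_pos":[[0.1,0.35,0],[0,0,0],[0,0,-0.9],[0,0,-0.9],[0,0,-0.9],[0,0,-0.8],[0,0,-0.3],[0,0,0]],"twist":[0,0,0,0,0,0,0,0],"grip":[30,30,30,30,30,30,30,30]}' ; python3 -c "
from h import *
st()"
```

```text
t: 14.2
tcp_pos: [0.5451, 0.0323, 0.0511]
ee_rot: [-0.035, 0.999, 0.002, 0.011]
wrist_force: [0.6, -0.2, -0.8]
width: 0.0516
t14.20 tcp [0.5451 0.0323 0.0511] jaw yaw 94.0 tilt 1.27 w0.0516 F [ 0.6 -0.2 -0.8] q6 1.61
```

```bash
python3 -m inch '{"delta_pos":[[0,-0.2,-0.3],[0,0,-0.3],[0,0,0],[0,0,0],[0,0,0],[0,0,0],[0,0,0.7],[0,0,0.9],[0,0,0.9],[0,0,0.9],[0,0,0.9]],"twist":[0,0,0,0,0,0,0,0,0,0,0],"grip":[30,30,30,66,66,66,66,66,66,66,66]}' ; python3 -c "
from h import *
st()"
```

```text
t: 15.3
tcp_pos: [0.5451, 0.0263, 0.1667]
ee_rot: [-0.035, 0.999, 0.002, 0.011]
wrist_force: [-0.2, 0.7, 0.0]
width: 0.0622
t15.30 tcp [0.5451 0.0263 0.1667] jaw yaw 94.0 tilt 1.29 w0.0622 F [-0.2  0.7  0. ] q6 1.56
```

```bash
python3 -m inch '{"delta_pos":[[0,0,0.6],[0.9,-0.3,0],[0.9,-0.3,0],[0.9,-0.3,0],[0.9,-0.3,0],[0.9,-0.3,0],[0.9,-0.1,0],[0,0,0]],"twist":[0,0,0,0,0,0,0,0],"grip":[50,30,0,0,0,0,0,0]}' ; python3 -c "
from h import *
st(); f=grab('top'); save(f,'top2.png',(200,130,350,260),4)"; python3 m.py | grep -E 'handle|walls'
```

```text
t: 16.1
tcp_pos: [0.7153, -0.0226, 0.1941]
ee_rot: [-0.036, 0.999, 0.004, 0.017]
wrist_force: [-0.9, 0.4, -0.5]
width: 0.0022
t16.10 tcp [ 0.7153 -0.0226  0.1941] jaw yaw 94.1 tilt 2.02 w0.0022 F [-0.9  0.4 -0.5] q6 1.72
handle n 62 z 0.6513 c [ 0.6669 -0.061 ] size [0.0113 0.0491] long yaw 178.5 cen [ 0.6661 -0.0624]
walls n 267 z 0.0897 c [ 0.5409 -0.149 ] size [0.0903 0.2208] long yaw 157.3 cen [ 0.5222 -0.1396]
```

View pics/top2.png

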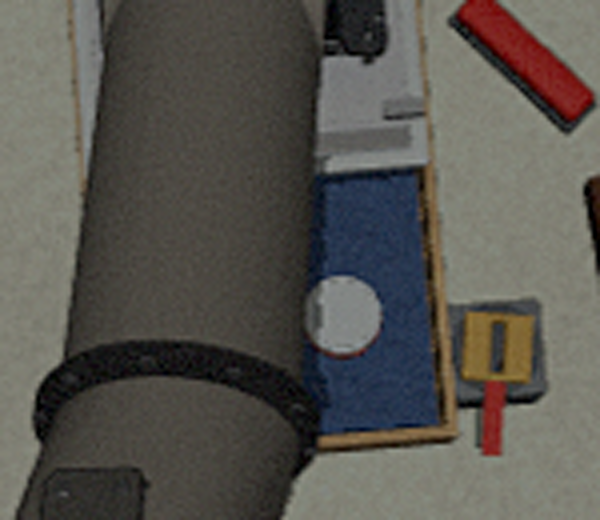

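```bash
python3 -m inch '{"delta_pos":[[0,0,-0.9],[0,0,-0.9],[0,0,-0.9],[0,0,-0.05],[0,0,0]],"twist":[0,0,0,0,0],"grip":[0,0,0,0,0]}' ; python3 -m inch '{"delta_pos":[[-0.5,-0.03,0],[-0.5,-0.03,0],[-0.5,-0.03,0],[-0.5,-0.03,0],[-0.5,-0.03,0],[-0.5,-0.03,0],[-0.5,-0.03,0],[-0.5,-0.03,0],[-0.5,-0.03,0],[-0.5,-0.03,0],[0,0,0]],"twist":[0,0,0,0,0,0,0,0,0,0,0],"grip":[0,0,0,0,0,0,0,0,0,0,0]}' ; python3 -c "
from h import *
st(); f=grab('scene'); save(f,'s3.png',(190,180,370,320),4)"
```

```text
t: 16.65
tcp_pos: [0.7115, -0.022, 0.1124]
ee_rot: [-0.036, 0.999, 0.004, 0.018]
wrist_force: [0.1, -0.5, 0.9]
width: 0.0004
t: 17.75
tcp_pos: [0.5652, -0.0299, 0.1334]
ee_rot: [-0.036, 0.999, 0.006, 0.033]
wrist_force: [0.2, -0.4, -0.2]
width: 0.0002
t17.75 tcp [ 0.5652 -0.0299  0.1334] jaw yaw 94.2 tilt 3.85 w0.0002 F [ 0.2 -0.4 -0.2] q6 1.72
```

View pics/s3.png

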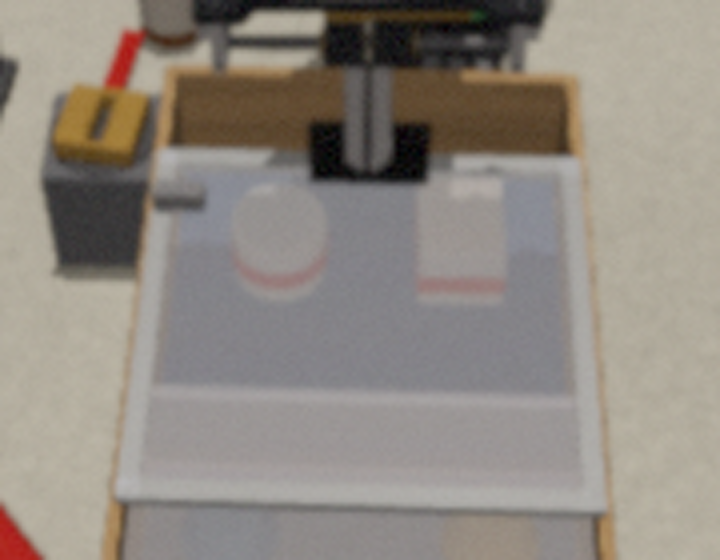

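Both goods stand under the cover, which is more than half shut with the fingers behind the handle. The tool rose to z .133, so I lower it and continue.

```bash
python3 -m inch '{"delta_pos":[[0,0,-0.35],[0,0,-0.3],[-0.35,-0.02,-0.04],[-0.35,-0.02,-0.04],[-0.35,-0.02,-0.04],[-0.35,-0.02,-0.04],[-0.35,-0.02,-0.04],[-0.35,-0.02,-0.04],[-0.2,-0.01,0],[0,0,0]],"twist":[0,0,0,0,0,0,0,0,0,0],"grip":[0,0,0,0,0,0,0,0,0,0]}' ; python3 -c "
from h import *
st()"; python3 -m inch '{"delta_pos":[[-0.2,-0.01,0],[-0.2,-0.01,0],[-0.2,-0.01,0]],"twist":[0,0,0],"grip":[0,0,0]}' ; python3 -c "
from h import *
st()"
```

```text
t: 18.8
tcp_pos: [0.4942, -0.0338, 0.1064]
ee_rot: [-0.036, 0.999, 0.006, 0.036]
wrist_force: [1.0, -0.5, 0.9]
width: 0.0004
t18.80 tcp [ 0.4942 -0.0338  0.1064] jaw yaw 94.2 tilt 4.16 w0.0004 F [ 1.  -0.5  0.9] q6 1.71
t: 19.1
tcp_pos: [0.4905, -0.0336, 0.1104]
ee_rot: [-0.037, 0.998, 0.006, 0.05]
wrist_force: [37.8, 1.8, -24.3]
width: 0.0004
t19.10 tcp [ 0.4905 -0.0336  0.1104] jaw yaw 94.3 tilt 5.75 w0.0004 F [ 37.8   1.8 -24.3] q6 1.70
```

```bash
python3 -m inch '{"delta_pos":[[0.3,0,0],[0.3,0,0.5],[0,0,0.9],[0,0,0.9],[0,0,0.9],[0.3,-0.9,0.5],[0.3,-0.9,0],[0.3,-0.9,0],[0.3,-0.9,0],[0.3,-0.9,0],[0,0,0]],"twist":[0,0,0,0,0,0,0,0,0,0,0],"grip":[0,0,0,0,0,20,30,40,50,50,50]}' ; python3 -c "
from h import *
st(); f=grab('top'); save(f,'top3.png',(200,130,400,270),4)
from scipy.spatial.transform import Rotation as Q
print(Q.from_quat(ctrl.get_state()['ee_rot']).as_matrix()[:,2])";python3 m.py | grep -vE 'box|tin'
```

```text
t: 20.2
tcp_pos: [0.5524, -0.1724, 0.2245]
ee_rot: [-0.04, 0.998, 0.005, 0.046]
wrist_force: [0.9, 0.3, -0.6]
width: 0.0446
t20.20 tcp [ 0.5524 -0.1724  0.2245] jaw yaw 94.6 tilt 5.33 w0.0446 F [ 0.9  0.3 -0.6] q6 1.99
[ 0.09127795  0.01491976 -0.99571368]
floor n 2 z 0.1227 c [ 0.4752 -0.023 ] size [0.0043 0.    ] long yaw 133.6 cen [ 0.4752 -0.023 ]
cam none
tongue none
key none
stand n 37 z 0.0447 c [ 0.5918 -0.3454] size [0.0136 0.0348] long yaw 162.2 cen [ 0.5906 -0.3433]
roller n 33 z 0.1081 c [ 0.4627 -0.3162] size [0.0174 0.0115] long yaw 88.4 cen [ 0.4627 -0.3166]
switch n 245 z 0.0625 c [ 0.4363 -0.3154] size [0.0353 0.0883] long yaw 177.4 cen [ 0.4353 -0.3123]
handle none
walls n 638 z 0.0893 c [ 0.8125 -0.016 ] size [0.2387 0.2582] long yaw 93.2 cen [ 0.8516 -0.0103]
```

View pics/top3.png

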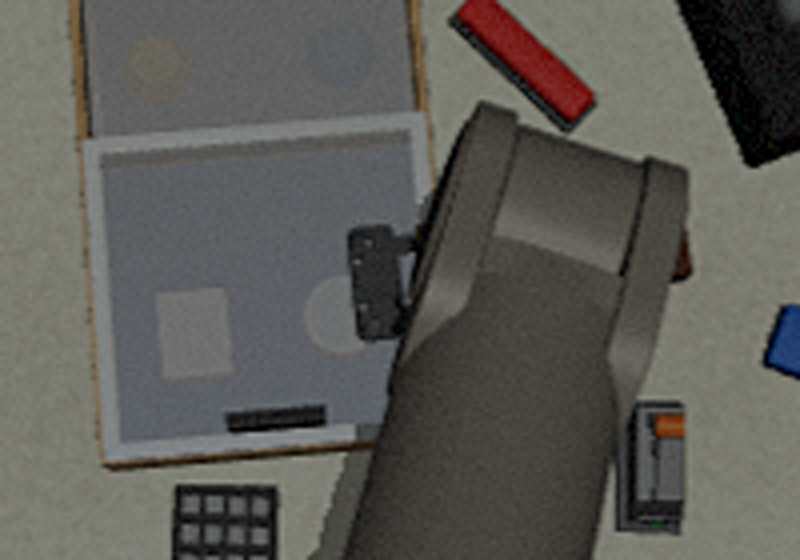

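```bash
cat > sc.py <<'E'
from h import *
f=grab('scene'); C=cloud(f); hsv=cv2.cvtColor(f['pixels'],cv2.COLOR_RGB2HSV); H,S,V=[hsv[:,:,i].astype(int) for i in range(3)]
def rep(name,m,z):
    n,l,s,c=cv2.connectedComponentsWithStats(m.astype(np.uint8)); i=1+np.argmax(s[1:,4])
    P=plane(f,np.argwhere(l==i)[:,::-1],z)[:,:2]; r=cv2.minAreaRect(P.astype(np.float32)); print(name,s[i,4],'mean',np.round(P.mean(0),4),'rect',np.round(np.r_[r[0],r[1],r[2]],4))
X,Y,Z=C[:,:,0],C[:,:,1],C[:,:,2]
near=lambda x,y,r:(abs(X-x)<r)&(abs(Y-y)<r)
yel=(H>18)&(H<38)&(S>110)
rep('keytop',yel&near(.62,-.31,.06)&(Z>.107),.113)
rep('stand',near(.617,-.31,.07)&(abs(Z-.045)<.006),.045)
rep('cam',near(.522,-.194,.05)&(abs(Z-.106)<.006)&(H>10)&(H<38)&(S>80),.106)
rep('roller',near(.463,-.317,.04)&(H>2)&(H<20)&(S>140)&(Z>.08),.1)
save(f,'s4.png',(130,160,270,290),4)
E
python3 sc.py
python3 - <<'E'
from h import *
print(plane(load('top'),[[200+276/4,130+418/4]],.14))
E
```

```text
keytop 90 mean [ 0.6186 -0.3081] rect [ 0.6185 -0.3081  0.0442  0.0132  9.251 ]
stand 608 mean [ 0.6246 -0.3052] rect [ 0.6184 -0.3082  0.0916  0.0653  7.2199]
cam 305 mean [ 0.5237 -0.1911] rect [ 5.2310e-01 -1.9130e-01  5.0400e-02  5.3600e-02  8.6148e+01]
roller 48 mean [ 0.4626 -0.3125] rect [ 0.465  -0.3129  0.0241  0.0203 13.6558]
[[ 0.47153947 -0.03639286  0.14      ]]
```

View pics/s4.png

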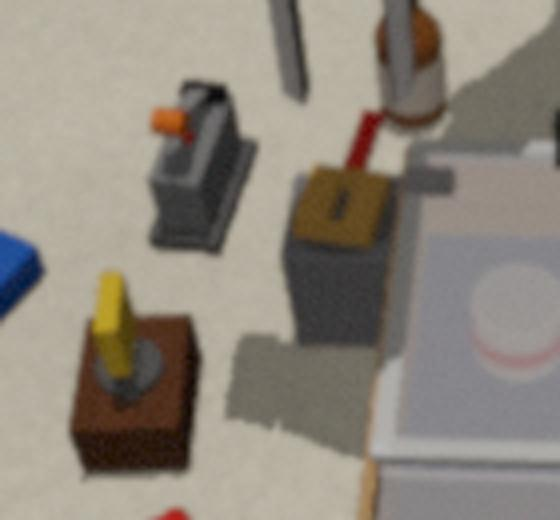

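The cover is shut with the handle at x .4715, and the key is upright in its stand at crop (113,330). The two views agree on the key-to-slot offset, about (-.096, +.117).

```bash
python3 -m inch '{"delta_pos":[[0.32,-0.65,0],[0.32,-0.65,0],[0.32,-0.65,0],[0.32,-0.65,0],[0.32,-0.65,0],[0.32,-0.65,0],[0.32,-0.65,0],[0,0,0],[0,0,0]],"twist":[1,1,1,1,0,0,0,0,0],"grip":[50,50,50,50,50,50,50,50,50]}' ; python3 -c "
from h import *
st()"
```

```text
t: 21.2
tcp_pos: [0.6203, -0.2951, 0.2217]
ee_rot: [-0.084, 0.995, 0.012, 0.043]
wrist_force: [-0.1, -0.2, -0.9]
width: 0.0472
t21.20 tcp [ 0.6203 -0.2951  0.2217] jaw yaw 99.7 tilt 5.08 w0.0472 F [-0.1 -0.2 -0.9] q6 2.32
```

```bash
python3 -m inch '{"delta_pos":[[0,-0.5,0],[0,0,-0.7],[0,0,-0.7],[0,0,-0.7],[0,0,-0.7],[0,0,-0.7],[0,0,0]],"twist":[-1,0,0,0,0,0,0],"grip":[50,50,50,50,50,50,50]}' ; python3 -c "
from h import *
st()"
```

```text
t: 21.9
tcp_pos: [0.6194, -0.3081, 0.1153]
ee_rot: [-0.075, 0.996, 0.013, 0.044]
wrist_force: [0.4, 1.1, 0.5]
width: 0.0468
t21.90 tcp [ 0.6194 -0.3081  0.1153] jaw yaw 98.7 tilt 5.23 w0.0468 F [0.4 1.1 0.5] q6 2.39
```

```bash
python3 -m inch '{"delta_pos":[[0.02,-0.08,-0.5],[0,0,-0.5],[0,0,-0.45],[0,0,0]],"twist":[0,0,0,0],"grip":[50,50,50,50]}' ; python3 -c "
from h import *
st()"; python3 -m inch '{"delta_pos":[[0,0,0],[0,0,0],[0,0,0],[0,0,0],[0,0,0],[0,0,0],[0,0,0],[0,0,0]],"twist":[0,0,0,0,0,0,0,0],"grip":[0,0,0,0,0,0,0,0]}' 40; python3 -c "
from h import *
st()"
```

```text
t: 22.3
tcp_pos: [0.6208, -0.3109, 0.0711]
ee_rot: [-0.075, 0.996, 0.012, 0.045]
wrist_force: [-0.2, 0.4, -0.4]
width: 0.047
t22.30 tcp [ 0.6208 -0.3109  0.0711] jaw yaw 98.6 tilt 5.35 w0.0470 F [-0.2  0.4 -0.4] q6 2.42
t: 23.1
tcp_pos: [0.6217, -0.3113, 0.073]
ee_rot: [-0.075, 0.996, 0.012, 0.046]
wrist_force: [-0.0, -0.5, 0.3]
width: 0.0134
t23.10 tcp [ 0.6217 -0.3113  0.073 ] jaw yaw 98.6 tilt 5.45 w0.0134 F [-0.  -0.5  0.3] q6 2.42
```

```bash
python3 -m inch '{"delta_pos":[[0,0,0.4],[0,0,0.6],[0,0,0.6],[0,0,0.6],[0,0,0.6],[0,0,0.6],[0,0,0.6],[0,0,0]],"twist":[0,0,0,0,0,0,0,0],"grip":[0,0,0,0,0,0,0,0]}' ; python3 -m inch '{"delta_pos":[[-0.4,0.48,0],[-0.4,0.48,0],[-0.4,0.48,0],[-0.4,0.48,0],[-0.4,0.48,0],[-0.4,0.48,0],[-0.4,0.48,0],[-0.2,0.25,0],[0,0,0]],"twist":[-1.5,-1.5,-1.5,-1.5,-1.5,-1.5,-1.5,0,0],"grip":[0,0,0,0,0,0,0,0,0]}' ;python3 -c "
from h import *
st()"
```

```text
t: 23.9
tcp_pos: [0.6208, -0.312, 0.2032]
ee_rot: [-0.074, 0.996, 0.011, 0.047]
wrist_force: [-0.5, -0.7, -2.1]
width: 0.0136
t: 24.8
tcp_pos: [0.525, -0.1999, 0.2011]
ee_rot: [0.021, 0.999, 0.007, 0.046]
wrist_force: [0.6, -0.3, -1.7]
width: 0.0136
t24.80 tcp [ 0.525  -0.1999  0.2011] jaw yaw 87.6 tilt 5.37 w0.0136 F [ 0.6 -0.3 -1.7] q6 1.95
```

```bash
python3 -m inch '{"delta_pos":[[0.02,0.19,-0.35],[0,0,-0.35],[0,0,0],[0,0,0]],"twist":[0,0,0,0],"grip":[0,0,0,0]}';python3 -c "
from h import *
st()
f=grab('scene'); save(f,'s5.png',(170,150,260,240),6)
C=cloud(f); hsv=cv2.cvtColor(f['pixels'],cv2.COLOR_RGB2HSV); H,S,V=[hsv[:,:,i].astype(int) for i in range(3)]
"
```

```text
t: 25.2
tcp_pos: [0.5265, -0.1953, 0.1774]
ee_rot: [0.021, 0.999, 0.007, 0.046]
wrist_force: [1.0, -0.3, -0.9]
width: 0.0138
t25.20 tcp [ 0.5265 -0.1953  0.1774] jaw yaw 87.7 tilt 5.33 w0.0138 F [ 1.  -0.3 -0.9] q6 1.96
```

View pics/s5.png

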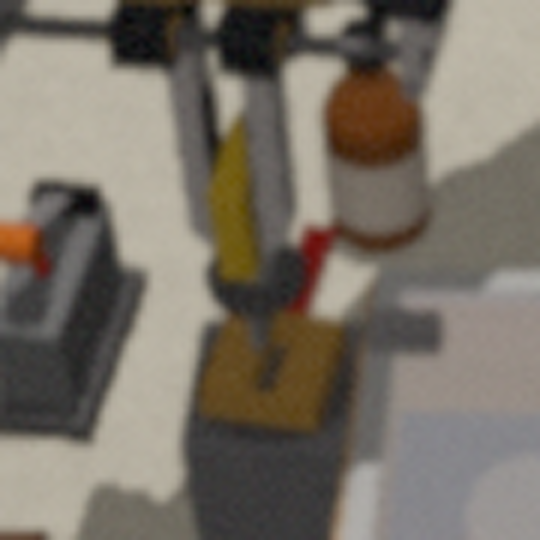

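Run:
```python
from h import *
f=load('scene')
for p,z in (((263,350),.1215),((270,370),.106),((278,345),.106),((262,388),.106)): print(p,plane(f,[[170+p[0]/6-.4,150+p[1]/6-.4]],z)[0])
```

```text
(263, 350) [ 0.53143462 -0.19198482  0.1215    ]
(270, 370) [ 0.52815106 -0.19133771  0.106     ]
(278, 345) [ 0.51456674 -0.19051247  0.106     ]
(262, 388) [ 0.53787008 -0.19281372  0.106     ]
```

```bash
python3 -m inch '{"delta_pos":[[-0.03,0.03,-0.25],[0,0,-0.25],[0,0,-0.2],[0,0,-0.15],[0,0,0]],"twist":[0,0,0,0,0],"grip":[0,0,0,0,0]}';python3 -c "
from h import *
st()"
```

```text
t: 25.75
tcp_pos: [0.5255, -0.195, 0.1495]
ee_rot: [0.021, 0.999, 0.006, 0.046]
wrist_force: [-0.7, 0.1, -0.8]
width: 0.0137
t25.75 tcp [ 0.5255 -0.195   0.1495] jaw yaw 87.6 tilt 5.31 w0.0137 F [-0.7  0.1 -0.8] q6 1.99
```

```bash
python3 -m inch '{"delta_pos":[[0,0,-0.06],[0,-0.01,0],[0,-0.01,0],[0,-0.01,0],[0,-0.01,0],[0,-0.01,0],[-0.01,-0.01,0],[0,0,0]],"twist":[0,-6,-6,-6,-6,-6,-6,0],"grip":[0,0,0,0,0,0,0,0]}';python3 -c "
from h import *
st(); print(ctrl.get_state()['wrist_torque'])"
```

```text
t: 26.55
tcp_pos: [0.5248, -0.197, 0.1478]
ee_rot: [0.34, 0.939, -0.009, 0.046]
wrist_force: [-1.0, -1.1, -2.0]
width: 0.0138
t26.55 tcp [ 0.5248 -0.197   0.1478] jaw yaw 50.2 tilt 5.32 w0.0138 F [-1.  -1.1 -2. ] q6 1.31
[-0.31863967  0.25663733 -0.08786402]
```

```bash
python3 -m inch '{"delta_pos":[[-0.01,-0.01,0],[-0.01,-0.01,0],[-0.01,-0.01,0],[-0.01,0,0],[-0.01,0,0],[-0.01,0,0],[-0.01,0,0],[-0.01,0,0],[-0.01,0,0],[0,0,0]],"twist":[-6,-6,-6,-6,-6,-6,-6,-4,-4,0],"grip":[0,0,0,0,0,0,0,0,0,0]}';python3 -c "
from h import *
st(); print(ctrl.get_state()['wrist_torque'])
f=grab('scene'); save(f,'s6.png',(170,150,260,240),6)"
```

```text
t: 27.55
tcp_pos: [0.5214, -0.1981, 0.1478]
ee_rot: [0.705, 0.708, -0.027, 0.037]
wrist_force: [-1.6, -0.8, -0.8]
width: 0.0141
t27.55 tcp [ 0.5214 -0.1981  0.1478] jaw yaw 0.3 tilt 5.25 w0.0141 F [-1.6 -0.8 -0.8] q6 0.49
[-0.08631017  0.2590016   0.08118134]
```

View pics/s6.png

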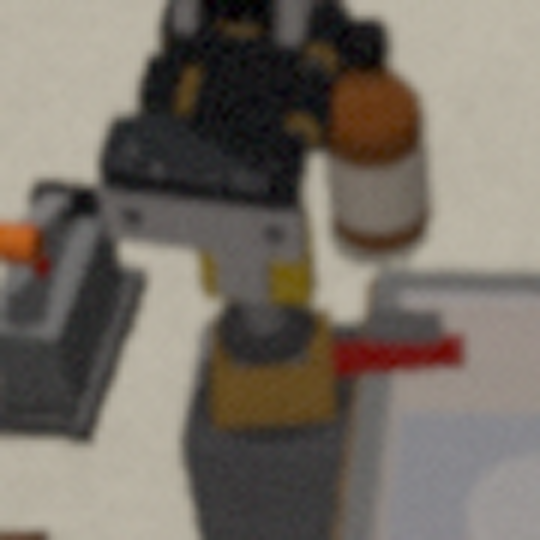

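The tongue now points inward over the cover, at crop (400,355). I turn on until it stops.

```bash
python3 -m inch '{"delta_pos":[[0,0,0],[0,0,0],[0,0,0]],"twist":[-4,-4,0],"grip":[0,0,0]}';python3 -c "
from h import *
st(); print(ctrl.get_state()['wrist_torque'])";  python3 -m inch '{"delta_pos":[[0,0,0],[0,0,0],[0,0,0],[0,0,0]],"twist":[-4,-4,0,0],"grip":[0,0,0,0]}';python3 -c "
from h import *
st(); print(ctrl.get_state()['wrist_torque'])
f=grab('scene')
C=cloud(f); hsv=cv2.cvtColor(f['pixels'],cv2.COLOR_RGB2HSV); H,S,V=[hsv[:,:,i].astype(int) for i in range(3)]
m=((H<8)|(H>172))&(S>130)&(abs(C[:,:,2]-.103)<.012)&(abs(C[:,:,0]-.52)<.05)&(abs(C[:,:,1]+.15)<.06)
P=plane(f,np.argwhere(m)[:,::-1],.105)[:,:2]; r=cv2.minAreaRect(P.astype(np.float32));print(len(P),r,P.mean(0))"
```

```text
t: 27.9
tcp_pos: [0.5209, -0.1981, 0.1478]
ee_rot: [0.749, 0.661, -0.029, 0.034]
wrist_force: [-0.3, 0.1, -0.2]
width: 0.0139
t27.90 tcp [ 0.5209 -0.1981  0.1478] jaw yaw -7.2 tilt 5.15 w0.0139 F [-0.3  0.1 -0.2] q6 0.38
[0.01572182 0.22064801 0.03928831]
t: 28.3
tcp_pos: [0.5208, -0.198, 0.1478]
ee_rot: [0.788, 0.614, -0.031, 0.032]
wrist_force: [-1.0, -0.4, -1.6]
width: 0.0143
t28.30 tcp [ 0.5208 -0.198   0.1478] jaw yaw -14.2 tilt 5.10 w0.0143 F [-1.  -0.4 -1.6] q6 0.28
[-0.06753627  0.49151666  0.81089463]
104 ((0.5203468799591064, -0.14196810126304626), (0.016072943806648254, 0.05066348612308502), 5.087920188903809) [ 0.52140495 -0.14313425]
```

```bash
python3 -m inch '{"delta_pos":[[0,0,0],[0,0,0],[0,0,0.3],[0,0,0.5],[0,0,0.5],[0,0,0.5],[0,0,0]],"twist":[5,5,0,0,0,0,0],"grip":[0,0,0,0,0,0,0]}';python3 -c "
from h import *
st(); print(ctrl.get_state()['wrist_torque'])";  python3 -m inch '{"delta_pos":[[0.3,-0.3,0],[0.3,-0.3,0],[0.3,-0.3,0],[0.3,-0.3,0],[0.3,-0.3,0],[0.3,-0.3,0],[0.3,-0.3,0],[0.3,-0.3,0],[0.3,-0.3,0],[0.2,-0.3,0],[0.2,-0.3,0],[0,0,0]],"twist":[8,8,8,8,8,8,8,8,8,8,8,8],"grip":[0,0,0,0,0,0,0,0,0,0,0,0]}';python3 -c "
from h import *
st()"
```

```text
t: 29.05
tcp_pos: [0.5214, -0.1991, 0.2081]
ee_rot: [0.73, 0.682, -0.026, 0.036]
wrist_force: [0.1, -0.1, -1.4]
width: 0.0139
t29.05 tcp [ 0.5214 -0.1991  0.2081] jaw yaw -3.9 tilt 5.06 w0.0139 F [ 0.1 -0.1 -1.4] q6 0.37
[0.02963984 0.02704161 0.00524879]
t: 30.25
tcp_pos: [0.6189, -0.2993, 0.2082]
ee_rot: [-0.046, 0.998, 0.012, 0.042]
wrist_force: [-0.7, -0.5, -1.2]
width: 0.0142
t30.25 tcp [ 0.6189 -0.2993  0.2082] jaw yaw 95.3 tilt 4.98 w0.0142 F [-0.7 -0.5 -1.2] q6 2.26
```

```bash
python3 -m inch '{"delta_pos":[[0.08,-0.38,0],[0,0,-0.4],[0,0,-0.6],[0,0,-0.6],[0,0,-0.6],[0,0,-0.4],[0,0,0],[0,0,0]],"twist":[3.2,0,0,0,0,0,0,0],"grip":[0,0,0,0,0,0,0,0]}';python3 -c "
from h import *
st()
f=grab('scene'); save(f,'s7.png',(130,170,230,290),5)"
```

```text
t: 31.05
tcp_pos: [0.6198, -0.3087, 0.1225]
ee_rot: [-0.069, 0.997, 0.014, 0.04]
wrist_force: [0.0, -0.0, -0.9]
width: 0.0137
t31.05 tcp [ 0.6198 -0.3087  0.1225] jaw yaw 98.0 tilt 4.81 w0.0137 F [ 0.  -0.  -0.9] q6 2.36
```

View pics/s7.png

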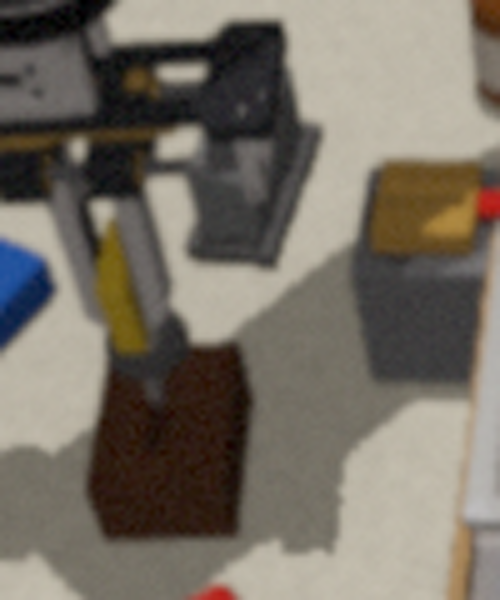

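The key hangs upright with its blade at crop (153,395), over the pocket at (155,430).

```bash
python3 -m inch '{"delta_pos":[[0.05,-0.08,-0.15],[0,0,-0.3],[0,0,-0.3],[0,0,-0.3],[0,0,-0.25],[0,0,-0.2],[0,0,0]],"twist":[0.5,0,0,0,0,0,0],"grip":[0,0,0,0,0,0,0]}';python3 -c "
from h import *
st()"
```

```text
t: 31.8
tcp_pos: [0.6221, -0.3116, 0.0751]
ee_rot: [-0.074, 0.996, 0.014, 0.041]
wrist_force: [0.4, -0.4, -1.4]
width: 0.0138
t31.80 tcp [ 0.6221 -0.3116  0.0751] jaw yaw 98.5 tilt 4.92 w0.0138 F [ 0.4 -0.4 -1.4] q6 2.40
```

Down another 2 mm, release and lift clear.

```bash
python3 -m inch '{"delta_pos":[[0,0,-0.06],[0,0,0],[0,0,0],[0,0,0],[0,0,0],[0,0,0.4],[0,0,0.8],[0,0,0.9],[0,0,0.9],[0,0,0.9],[0,0,0.5],[0,0,0]],"twist":[0,0,0,0,0,0,0,0,0,0,0,0],"grip":[0,0,45,45,45,45,45,45,45,45,45,45]}'; python3 -m inch '{"delta_pos":[[-0.8,0,0],[-0.8,0,0],[-0.8,0,0],[-0.8,0,0],[-0.6,0,0],[0,0,0]],"twist":[0,0,0,0,0,0],"grip":[0,0,0,0,0,0]}';python3 -c "
from h import *
st()"; python3 sc.py
```

```text
t: 33.0
tcp_pos: [0.6222, -0.3124, 0.2167]
ee_rot: [-0.073, 0.996, 0.013, 0.043]
wrist_force: [-0.1, 0.1, -0.3]
width: 0.042
t: 33.6
tcp_pos: [0.5025, -0.3104, 0.2116]
ee_rot: [-0.074, 0.996, 0.014, 0.04]
wrist_force: [0.4, 0.1, 0.7]
width: 0.0009
t33.60 tcp [ 0.5025 -0.3104  0.2116] jaw yaw 98.5 tilt 4.88 w0.0009 F [0.4 0.1 0.7] q6 2.38
keytop 93 mean [ 0.6195 -0.3088] rect [ 0.6211 -0.3081  0.0495  0.0135  7.8885]
stand 606 mean [ 0.624  -0.3043] rect [ 0.6184 -0.3081  0.0917  0.0657  7.2199]
cam 314 mean [ 0.5221 -0.1916] rect [ 0.522  -0.1914  0.0554  0.0489  2.7048]
roller 48 mean [ 0.4632 -0.3112] rect [ 0.4647 -0.3117  0.0241  0.0178 13.6642]
```

View pics/s4.png

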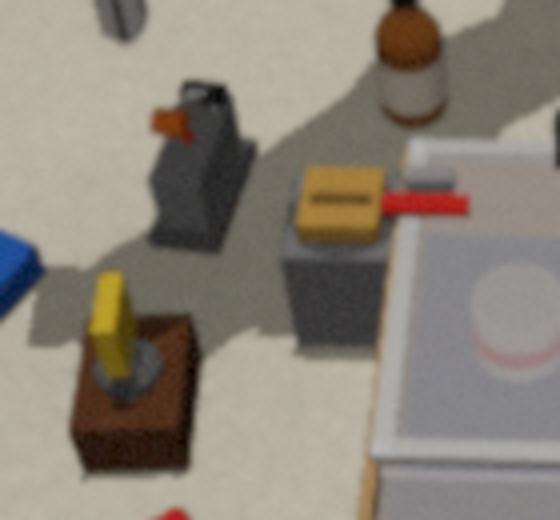

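The key is back in its stand at crop (113,330) and the tongue points squarely over the cover at (425,203). Now the roller.

```bash
python3 -m inch '{"delta_pos":[[-0.65,-0.07,0],[-0.65,-0.07,0],[0,0,0],[0,0,-0.6],[0,0,-0.6],[0,0,-0.6],[0,0,-0.6],[0,0,0],[0,0,0]],"twist":[0,0,0,0,0,0,0,0,0],"grip":[0,0,0,0,0,0,0,0,0]}';python3 -c "
from h import *
st(); f=grab('scene'); save(f,'s8.png',(140,150,230,230),6)"
```

```text
t: 34.55
tcp_pos: [0.4675, -0.3132, 0.1359]
ee_rot: [-0.076, 0.996, 0.014, 0.041]
wrist_force: [0.1, 0.1, -0.3]
width: 0.0005
t34.55 tcp [ 0.4675 -0.3132  0.1359] jaw yaw 98.8 tilt 4.91 w0.0005 F [ 0.1  0.1 -0.3] q6 2.48
```

View pics/s8.png

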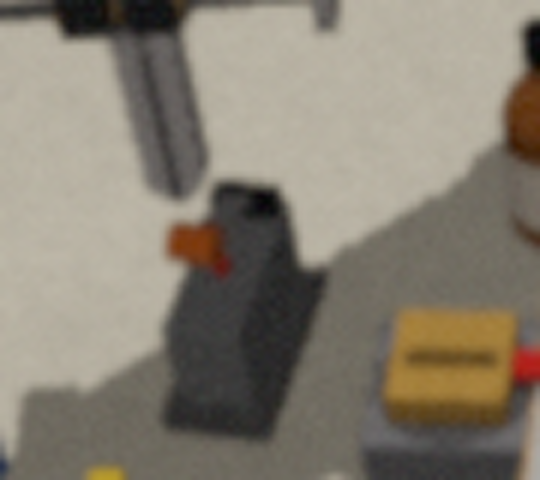

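```bash
python3 -m inch '{"delta_pos":[[-0.1,-0.03,-0.4],[0,0,-0.35],[0,0,0],[0,0,0]],"twist":[0,0,0,0],"grip":[0,0,0,0]}';python3 -c "
from h import *
st()"; python3 -m inch '{"delta_pos":[[0,0,-0.12],[0,0,-0.1],[0,0,0]],"twist":[0,0,0],"grip":[0,0,0]}';python3 -c "
from h import *
st()"
```

```text
t: 35.0
tcp_pos: [0.4653, -0.3144, 0.1133]
ee_rot: [-0.076, 0.996, 0.013, 0.042]
wrist_force: [0.4, 0.2, 0.3]
width: 0.0008
t35.00 tcp [ 0.4653 -0.3144  0.1133] jaw yaw 98.8 tilt 5.03 w0.0008 F [0.4 0.2 0.3] q6 2.51
t: 35.3
tcp_pos: [0.466, -0.3147, 0.1068]
ee_rot: [-0.076, 0.996, 0.013, 0.043]
wrist_force: [-0.2, 0.5, 0.7]
width: 0.0
t35.30 tcp [ 0.466  -0.3147  0.1068] jaw yaw 98.8 tilt 5.09 w0.0000 F [-0.2  0.5  0.7] q6 2.51
```

```bash
python3 -m inch '{"delta_pos":[[0,0,-0.12],[0,0,-0.12],[0,0,0]],"twist":[0,0,0],"grip":[0,0,0]}';python3 -c "
from h import *
st()"
```

```text
t: 35.6
tcp_pos: [0.4677, -0.3151, 0.1002]
ee_rot: [-0.077, 0.996, 0.012, 0.044]
wrist_force: [-0.7, 1.0, 4.2]
width: 0.0006
t35.60 tcp [ 0.4677 -0.3151  0.1002] jaw yaw 98.8 tilt 5.24 w0.0006 F [-0.7  1.   4.2] q6 2.52
```

```bash
python3 -m inch '{"delta_pos":[[-0.06,0,-0.1],[0,0,-0.1],[0,0,0]],"twist":[0,0,0],"grip":[0,0,0]}';python3 -c "
from h import *
st()"
```

```text
t: 35.9
tcp_pos: [0.4675, -0.3154, 0.0949]
ee_rot: [-0.077, 0.996, 0.012, 0.045]
wrist_force: [-0.0, 0.7, 6.0]
width: 0.0007
t35.90 tcp [ 0.4675 -0.3154  0.0949] jaw yaw 98.9 tilt 5.38 w0.0007 F [-0.   0.7  6. ] q6 2.53
```

```bash
python3 -m inch '{"delta_pos":[[0,0,-0.08],[0,0,0],[0,0,0]],"twist":[0,0,0],"grip":[0,0,0]}';python3 -c "
from h import *
st(); f=grab('scene'); C=cloud(f); hsv=cv2.cvtColor(f['pixels'],cv2.COLOR_RGB2HSV); H,S,V=[hsv[:,:,i].astype(int) for i in range(3)]
m=(H>2)&(H<20)&(S>140)&(abs(C[:,:,0]-.463)<.04)&(abs(C[:,:,1]+.315)<.04)&(C[:,:,2]>.07)
print(m.sum(),C[m].mean(0),C[m].max(0)); st()"
```

```text
t: 36.2
tcp_pos: [0.4681, -0.3155, 0.0931]
ee_rot: [-0.077, 0.996, 0.011, 0.046]
wrist_force: [0.1, 0.9, 6.6]
width: 0.0005
t36.20 tcp [ 0.4681 -0.3155  0.0931] jaw yaw 98.9 tilt 5.45 w0.0005 F [0.1 0.9 6.6] q6 2.53
64 [ 0.47323977 -0.31084334  0.16666438] [ 0.49748707 -0.28899127  0.46350998]
t36.25 tcp [ 0.468  -0.3155  0.0931] jaw yaw 98.9 tilt 5.45 w0.0002 F [0.2 0.7 6.2] q6 2.53
```

```bash
python3 -m inch '{"delta_pos":[[0,0,-0.05],[0,0,0],[0,0,0],[0,0,0]],"twist":[0,0,0,0],"grip":[0,0,0,0]}';python3 -c "
from h import *
st();st()"
```

```text
t: 36.65
tcp_pos: [0.4683, -0.3155, 0.0923]
ee_rot: [-0.077, 0.996, 0.012, 0.047]
wrist_force: [-0.3, -0.0, 6.6]
width: 0.0009
t36.65 tcp [ 0.4683 -0.3155  0.0923] jaw yaw 98.9 tilt 5.51 w0.0009 F [-0.3 -0.   6.6] q6 2.54
t36.65 tcp [ 0.4683 -0.3155  0.0923] jaw yaw 98.9 tilt 5.51 w0.0009 F [-0.3 -0.   6.6] q6 2.54
```

```bash
python3 -m inch '{"delta_pos":[[0,0,-0.05],[0,0,0],[0,0,0]],"twist":[0,0,0],"grip":[0,0,0]}'; python3 -m inch '{"delta_pos":[[0,0,0],[0,0,0.2],[0,0,0.4],[0,0,0.7],[0,0,0.9],[0,0,0.9],[0,0,0.9],[0,0,0.5],[0,0,0]],"twist":[0,0,0,0,0,0,0,0,0],"grip":[0,0,0,0,0,0,0,0,0]}';  python3 sc.py; python3 -c "
from h import *
st(); f=grab('top'); save(f,'top9.png',(130,100,400,300),2.9); save(load('scene'),'s9.png',None,1.4)"
```

```text
t: 36.95
tcp_pos: [0.4686, -0.3155, 0.0914]
ee_rot: [-0.077, 0.996, 0.012, 0.047]
wrist_force: [-1.2, 1.7, 7.3]
width: 0.0005
t: 37.85
tcp_pos: [0.4644, -0.3155, 0.2351]
ee_rot: [-0.076, 0.996, 0.012, 0.045]
wrist_force: [0.0, 0.0, -0.6]
width: 0.0002
keytop 92 mean [ 0.6198 -0.3086] rect [ 0.6198 -0.3083  0.0466  0.0133  7.8709]
stand 624 mean [ 0.6241 -0.3046] rect [ 0.6184 -0.308   0.0916  0.0658  7.2199]
cam 314 mean [ 0.5219 -0.1921] rect [ 0.522  -0.1918  0.0551  0.0487  3.952 ]
roller 48 mean [ 0.4632 -0.3112] rect [ 0.4647 -0.3117  0.0241  0.0178 13.6642]
t37.90 tcp [ 0.4642 -0.3153  0.2341] jaw yaw 98.7 tilt 5.32 w0.0006 F [-0.3 -0.2  0.4] q6 2.40
```

View pics/s9.png

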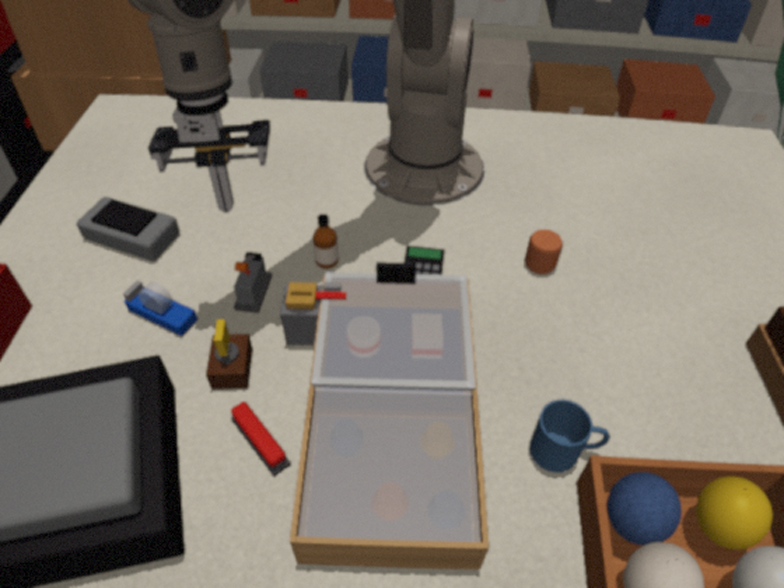

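The last view shows both goods standing under the shut cover (365,335 and 427,335). The tongue is over the cover at (330,295), the key is in its stand at (222,345), the roller is back up and the bystanders are unmoved. I hand the job in.

```bash
python3 -c "
from bench import ctrl
print(ctrl.finish_job())"
```

```text
the job is handed in; nothing more can be done
None
```

I finished the sequence and handed it in at about 38 s of robot time. The hand-in gives no verdict, so the results below are my own checks.

- **Goods:** two were present, the silver-topped tin and the cream-topped box. Both stand upright in the bay in the last picture. My first grasp of the box closed on nothing, because I lifted before the fingers had shut. It was left unmoved and the second grasp held.
- **Cover:** it was pushed until it met its stop (38 N sideways, and about 45 N in all for a moment, on the fingertips). The handle then measured x 0.4715, against 0.472 computed for shut.
- **Lock:** the blade went about 12 to 14 mm into the slot without resistance. I turned the key clockwise until the torque rose to 0.8 N m at the stop. The tongue measured about 1.54 rad, pointing in over the cover.
- **Key:** it is back in its stand and upright. Its top measures within about 2 mm of the stand's centre.
- **Switch:** I pressed the roller down about 15.5 mm with about 7 N. That is past the 12.5 mm / 5.7 N click and short of the 21 mm / 8.4 N limit. It sprang back to where I measured it before the press. The lever angle and the click could not be read directly, so this is judged from force and depth.
- **Bystanders:** they look unmoved in the last picture; I did not measure them.

**Disagreements:**
- The two cameras differed by 2 to 5 mm sideways, so I worked with averages or relative offsets.
- The tool ended tilted about 5° from drift; this did not affect the key.

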